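# Roll the sample vial onto the reading line and take a reading

### The arm

A 6-joint arm with a two-finger parallel gripper is mounted at the origin on the work surface. World frame = base frame: x ahead of the robot, y to its left, z up, the work surface at z = 0. Lengths are in mm, angles in rad, forces in N, time in s.
With the tool pointing down it reaches from about 275 to 1000 mm from the base axis. Payload 8.4 kg.
Tool frame: the origin (TCP) lies at the very end of the fingers, on their centre line; the grasp point (between the pads) lies 19 mm behind it; z points along the fingers, y is the direction in which the jaws open and shut (so a half turn about z gives the same grasp; the last joint's range is limited). The gripper opens to 85 mm and grips with 20 to 120 N. Pads are 22 mm wide; open, the fingers measure 114 mm over their backs; the gripper's body (76 mm by 85 mm) begins 54 mm behind the grasp point. The pads swing forward as they close: fully open they stand 13 mm farther back than shut.
Start: joints at [-1.235, 0.353, 1.633, -0, 1.155, -0.002], TCP at [207.131, -589.682, 231.281] pointing down, gripper open.
Joint ranges: [-2.63, 2.63], [-0.92, 2.1], [0.06, 2.66], [-1.3, 4.44], [0, 2.69], [-3.02, 3.02]. Speed limits (rad/s): [2.22, 2.22, 2.79, 3.14, 3.14, 3.14].

### API

Orientations are given as [roll, pitch, yaw] about the fixed x, y, z axes, in that order (R = Rz(yaw) Ry(pitch) Rx(roll)).
In Python, from rig import r, vision gives the robot as it stands.
- The arm moves only by the tool move_arm, never from a script. Its argument "series" is text: rows parted by semicolons, each of 7 numbers parted by spaces: the closure, from -1 (fully open) to 1 (shut), then the shift along the tool's x, y, z in units of 40 mm (1.0 is 40 mm), then the turn, a rotation vector about the tool's x, y, z in degrees. In form: grip tx ty tz ax ay az; .... A call has 1 to 20 rows; each row shifts and turns the pose as measured when the row begins, along the tool's axes as they then stand; what a row does not reach is not made up. A row lasts 1/8 s, in which the tool goes at most 62.5 mm and 10.7 degrees, less where a joint would pass 70% of its speed; a pose out of reach is approached as far as the arm can. A call is refused whole if a number of a shift passes 1 or a number of a turn 10.7, either way. A call with a gripper value outside its range is refused whole. The fingers move at their own pace and stop on an object; "grip_force" is the grip in N (left out, the last holds). Time passes only in rows, so rows that do not move let the fingers close. It gives the time, the measured TCP pose, the force and the opening at its end, in the units of the state.
- r.sense(): the state, without advancing time (a new reading comes with each control period).
- vision.grab_frame(name): name is "side" or "top" or "wrist"; returns the picture (400x640x3 uint8, red, green, blue); there is no depth.
- vision.camera_params(name): a dict with "fx", "fy", "cx", "cy" (pixels), "position" and "rotation" of the camera in the world. Camera axes: x right, y up, looking along -z (the intrinsics and any distortion apply to the point x, -y, -z); pixel columns grow to the right and rows downward; lengths in mm; the calibration is good to about 2 mm. A picture is of the moment at which its call begins: read the wrist's pose just before it. camera_params takes no time and is no camera call; for the wrist camera it gives the pose at the moment of the call.
- r.sign_off(): hands the job in, once; it reports no verdict.
The state is a dict: "clock": time; "qpos": joint angles; "qvel": joint speeds; "joint_efforts": joint torques, N m; "eef_pos": TCP position; "tcp_rot": TCP orientation; "contact_force": force on the tool from outside, world axes, zero at the start; "wrist_torque": the same for the moment, N m; "opening": opening from 0.0 (shut) to 1.0 (fully open).
Only numpy, scipy, OpenCV 4.12 (cv2) and the standard library are available. Lean on these libraries where they do the work, as an engineer would, in place of code of your own. Each camera call takes 0.05 s, during which the arm holds its last target. There are 200 camera calls.

### The job

Without gripping or lifting it, push the top of the lying vial sideways with your fingers so that it rolls across the plate and comes to rest along the engraved line, centred on the line and parallel to it, with the whole vial within the line's length. Then press the button on the reading head fully down with a fingertip, let go, and leave everything else where it stands.

Things in the scene. Friction and masses are not known exactly. Their poses are not given: they have to be found in the camera images.
- reader: Code reader fixed to the bench, one unit, any yaw within 0.35. Origin on the bench under its plate's centre, z up. Aluminium plate 200 (x) by 380 mm (y), top 12 mm above the bench, with a black line along x across its middle. At the line's +x end a white reading head, x 105 to 190 mm, 120 mm wide (y), its top 60 mm above the bench, window facing the line, button on top.
- line_mid (a point): Middle of the thin black engraved line on the plate's top face, 12 mm above the bench. The line is 4 mm wide and 180 mm long; x runs along it toward the reading head, y across it in the plate, z up.
- vial: Lying vial: clear glass, 28 mm diameter, 90 mm long with its white cap (same diameter), paper label, 35 to 70 g. On the plate, 70 to 120 mm to either side of the line, parallel to it within 0.08 rad. Origin mid-length on its axis, 14 mm above the plate; own x along it, cap end (near robot) at -45 mm; y, z turn as it rolls. Rolls with resistance: pushed slowly it stops with the push.
- read_button_top (a point): Centre of the top face of the round grey push button (30 mm across) on the reading head: 142.5 mm from the line's middle in the line's +x direction, 78 mm above the bench; pressed straight down.
- read_button (a joint): Travel of the button: 0 released, 0.006 m fully down; sprung, about 4 N when fully down.
- standing_vial: Bystander: a like vial, 28 mm in diameter and 90 mm high, standing upright on the plate on the side of the line opposite to the lying vial, 70 to 120 mm from the line. Origin at the centre of its underside.
- spare_vial: Bystander: a like vial standing on the bench just before the plate's near edge. Origin at the centre of its underside.
- bottle: Bystander: glass bottle with a blue cap, 56 mm in diameter, 110 mm high, standing beside the reading head. Origin at the centre of its underside.
- tape: Bystander: roll of tape, 90 mm across, 20 mm high, lying flat on the bench beside the reading head. Origin at the centre of its underside.
- beaker: Bystander: empty glass beaker, 64 mm in diameter at the rim, 85 mm high, on the bench. Origin at the centre of its underside.
Not all that is in view belongs to the job. What is shaped like the vial but orange is not meant.

How it is judged (in metres and radians):
On the way, in this order (a step that is already met when the one before it is completed fails the run):
1. the vial turns over as it rolls: it is seen upside down from how it lay (angle between vial's own z axis and vertical above 2.4 rad), for 0.02 s.
2. the vial rests on the line (y of vial in the frame of line_mid between -0.006 and 0.006 m and x of vial in the frame of line_mid between -0.045 and 0.045 m and angle between the x axis of vial and the x axis of line_mid, either way round below 0.15 rad and z of vial in the frame of line_mid between 0.011 and 0.017 m and linear speed of vial below 0.01 m/s), for 0.2 s.
3. the button is pressed down (value of joint read_button above 0.0045 m), for 0.05 s.
At the end, for the whole second after the job is handed in: Vial at rest on the plate, middle within 6 mm of the line sideways and 45 mm of its middle lengthwise, parallel within 0.15 rad; button pressed at least 4.5 mm after that and up again; no bystander moved over 15 mm or tipped over (all of step 2 and value of joint read_button below 0.0015 m and distance of each of standing_vial, spare_vial, bottle, tape, beaker from where it was at the start of the episode below 0.015 m and angle between each of standing_vial, spare_vial, bottle, tape, beaker's own z axis and vertical below 0.3 rad); the robot touches nothing.
It fails at once if the vial is lifted off the plate by more than 8 mm or tipped up (z of vial in the frame of line_mid above 0.022 m or angle between vial's own x axis and vertical below 1.37 rad or angle between vial's own x axis and vertical above 1.77 rad).
It fails at once if the vial falls off the plate (z of vial in the frame of line_mid below 0.008 m).
It fails at once if the button is pressed while the vial is not on the line (value of joint read_button above 0.003 m and not (y of vial in the frame of line_mid between -0.006 and 0.006 m and x of vial in the frame of line_mid between -0.045 and 0.045 m and angle between the x axis of vial and the x axis of line_mid, either way round below 0.15 rad and z of vial in the frame of line_mid between 0.011 and 0.017 m)).
It fails at once if a bystander is moved by more than 15 mm or knocked over (not (distance of each of standing_vial, spare_vial, bottle, tape, beaker from where it was at the start of the episode below 0.015 m and angle between each of standing_vial, spare_vial, bottle, tape, beaker's own z axis and vertical below 0.3 rad)).
It also fails if it takes over 42 s, if anything falls off the work surface, if the arm or the gripper's body presses on something with over 40 N, if the wrist force passes 120 N, or if a joint passes its speed limit or range.

## Working session

There is one attempt and no reset: what is moved stays moved. The work goes in short steps, Python scripts to look and compute and a tool call to move; the robot and the scene stay as the last step left them, time stands still between calls to the robot, and variables do not carry over. Pictures are saved under pics/ and viewed, about 8 in all and at most 12, crops included, and the job is handed in when it is done.

Besides the shell and the picture viewer there is one more tool, called after "Request:" as name(argument=value, ...) on one line, values as JSON. move_arm: Moves the arm, as the interface text tells. Its arguments: {"type":"object","properties":{"series":{"type":"string"},"grip_force":{"type":"number"}},"required":["series"]}

```bash
mkdir -p pics; ls; python3 - <<'E'
from rig import r, vision
import cv2
s=r.sense(); print(s)
for n in("top","side"):
    p=vision.camera_params(n); print(n,p)
    cv2.imwrite(f"pics/{n}0.png",cv2.cvtColor(vision.grab_frame(n),cv2.COLOR_RGB2BGR))
E
```

```text
pics
{'clock': 0.0, 'qpos': array([-1.23540349e+00,  3.53673525e-01,  1.63414171e+00,  9.55936076e-06,
        1.15518724e+00, -2.41705560e-03]), 'qvel': array([ 0.00074908, -0.00103019, -0.00010568, -0.00116702, -0.00203638,
        0.00058557]), 'joint_efforts': array([ 1.19443266e-03, -6.05257344e+01, -3.42069054e+01,  2.57317306e-04,
        9.43464314e-03,  1.26766889e-05]), 'eef_pos': array([ 206.97393604, -589.22796997,  230.5425884 ]), 'tcp_rot': array([-3.14018286e+00, -1.21477016e-05,  3.37806013e-01]), 'contact_force': array([-0.27506265,  0.08285804,  0.13947186]), 'wrist_torque': array([ 0.00659411,  0.0253112 , -0.03057508]), 'opening': 1.0025838500373525}
top {'fx': 445.9290394993096, 'fy': 445.9290394993096, 'cx': 318.24827151352815, 'cy': 200.98419067040598, 'position': array([ 471.78457866,  -83.3525691 , 1205.53330191]), 'rotation': array([ 0.0974687 ,  0.02012007, -1.54107282])}
side {'fx': 366.33486163620637, 'fy': 366.33486163620637, 'cx': 315.784282533906, 'cy': 194.55246124572946, 'position': array([508.86645168, 430.02004482, 727.34231167]), 'rotation': array([ 0.63233864, -0.00398488, -3.030282  ])}
```

View pics/top0.png

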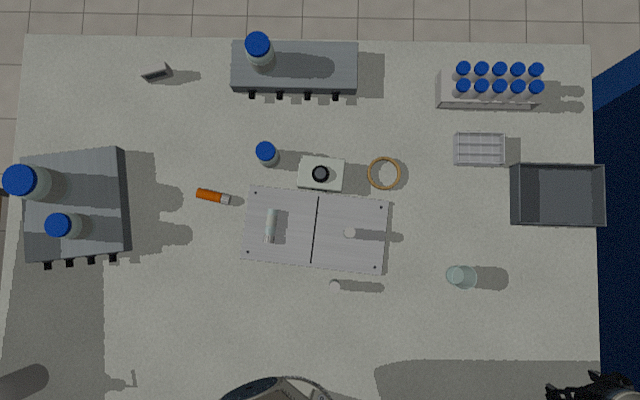

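View pics/side0.png

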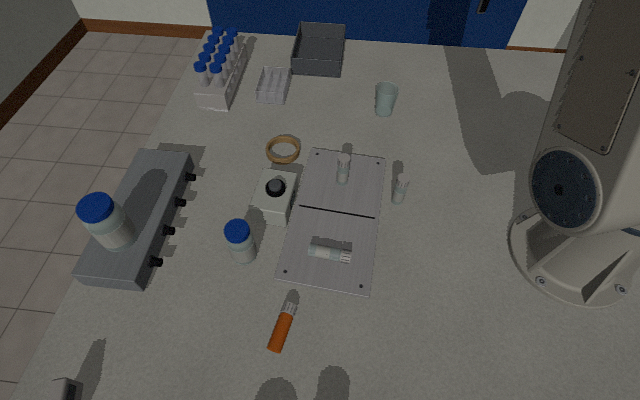

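The line runs from (318,197) to (312,263) in the top view. Candidates for the vial are:
- the clear lying vial at (271,226), cap toward the robot, which is the one I choose
- the orange one at (213,196), which is not meant
- the standing vial at (350,233)
- the spare vial at (335,285)

The button is at (320,173), the bottle at (266,152), the tape at (384,172) and the beaker at (460,277). Next is a close crop with measurements.

```bash
cat > h.py <<'E'
import numpy as np, cv2
from scipy.spatial.transform import Rotation as R
from rig import r, vision
def ray(n,px,z,p=None):
    p=p or vision.camera_params(n)
    d=np.array([(px[0]-p['cx'])/p['fx'],-(px[1]-p['cy'])/p['fy'],-1.])
    M=R.from_euler('xyz',p['rotation']).as_matrix() if np.shape(p['rotation'])==(3,) else p['rotation']
    d=M@d; o=np.array(p['position']); return o+d*(z-o[2])/d[2]
def proj(n,P,p=None):
    p=p or vision.camera_params(n)
    c=R.from_euler('xyz',p['rotation']).as_matrix().T@(np.array(P)-p['position'])
    return np.array([p['cx']+p['fx']*c[0]/-c[2],p['cy']-p['fy']*c[1]/-c[2]])
def big(m): # largest contour
    c,_=cv2.findContours(m.astype(np.uint8),0,2); return max(c,key=cv2.contourArea)
E
python3 - <<'E'
from h import *
im=cv2.imread('pics/top0.png'); g=cv2.cvtColor(im,6)
# line
m=np.zeros(g.shape,bool); m[190:272,306:324]=g[190:272,306:324]<70
c=big(m); print('line',cv2.minAreaRect(c))
ys,xs=np.nonzero(m); 
a=np.polyfit(ys,xs,1); y0,y1=ys.min(),ys.max()
A=ray('top',(np.polyval(a,y0-.5+.5),y0),12);B=ray('top',(np.polyval(a,y1),y1),12)
print(A,B,np.linalg.norm(A-B),(A+B)/2,np.arctan2(*(A-B)[1::-1]))
i2=cv2.imread('pics/side0.png')
a=cv2.resize(im[180:290,235:400],None,fx=4.8,fy=4.8,interpolation=cv2.INTER_NEAREST)
cv2.imwrite('pics/crop0.png',a)
for n,ctr in(('button',(320,173.5)),):print(n,ray('top',ctr,78))
for n,px in(('standing',(349.5,232.5)),('spare',(335,285))):print(n,ray('top',px,102 if n=='standing' else 90))
print('bottle',ray('top',(265,151),110),'tape',ray('top',(384,172),20))
E
```

```text
line ((314.07891845703125, 229.50950622558594), (1.0723071098327637, 65.49015808105469), 6.842772960662842)
[617.56337225 -57.69475766  12.        ] [424.41397365 -38.56482165  12.        ] 194.09442194656654 [520.98867295 -48.12978965  12.        ] -0.09872021857862649
button [652.01785931 -59.7754747   78.        ]
standing [ 503.07195564 -137.33682602  102.        ]
spare [ 373.174004   -105.17532489   90.        ]
bottle [700.14741314  78.82792144 110.        ] tape [ 669.89839372 -229.97849303   20.        ]
```

View pics/crop0.png

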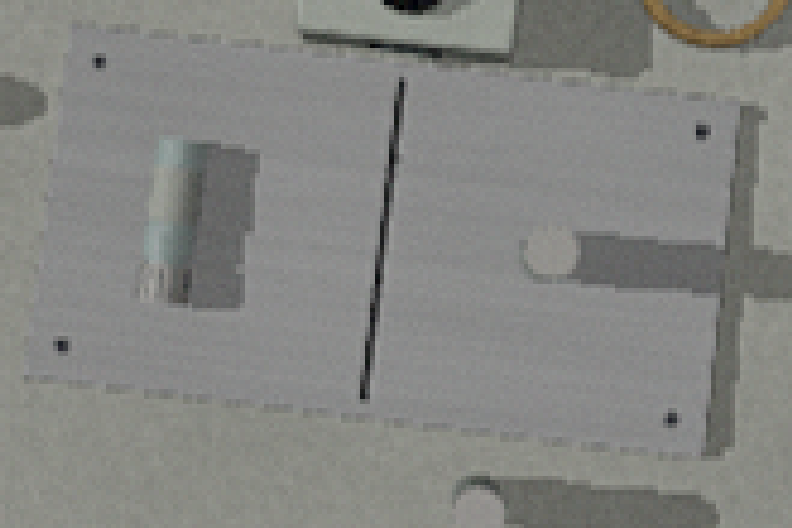

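```bash
python3 - <<'E'
from h import *
cr=lambda x,y:(235+x/4.8-.5,180+y/4.8-.5)
A=ray('top',cr(402,78),12);B=ray('top',cr(364,399),12)
u=(A-B)/np.linalg.norm(A-B);print('line',A,B,np.linalg.norm(A-B),'mid',(A+B)/2,'yaw',np.arctan2(u[1],u[0]))
M=(A+B)/2;v=np.array([-u[1],u[0],0])
print('button pred',M+142.5*u)
c1=ray('top',cr(182,140),26);c2=ray('top',cr(163.5,300),26)
C=(c1+c2)/2;print('vial',C,np.linalg.norm(c1-c2),'yaw',np.arctan2(*(c1-c2)[1::-1]),'in line',(C-M)@u,(C-M)@v)
# side view check
print('side px line mid',proj('side',M),'vial',proj('side',C),'button',proj('side',[*(M+142.5*u)[:2],78]))
E
```

```text
line [601.90109339 -55.46073441  12.        ] [422.80428829 -39.75421854  12.        ] 179.7842046429688 mid [512.35269084 -47.60747648  12.        ] yaw -0.08747467201617208
button pred [654.30784634 -60.05672649  12.        ]
vial [518.22821697  68.39298695  26.        ] 88.76168374501852 yaw -0.07541387571317831 in line -4.281105579339458 116.07024363821628
side px line mid [335.74138819 211.50335931] vial [328.98749258 252.80368705] button [274.42066641 184.58424107]
```

The crop confirms the choice: a clear vial with label, cap toward the robot, 116 mm on the +y side of the line, and the measured line length is 180 mm. First I turn the jaws parallel to the line, then travel behind the vial.

Request:
move_arm(series="-0.2 0 0 0 0 0 -9.4;-0.2 0 0 0 0 0 -9.4;-0.2 0 0 0 0 0 -9.4;-0.2 0 0 0 0 0 -9.4;-0.2 0 0 0 0 0 -9.4;-0.2 0 0 0 0 0 -9.4;-0.2 0 0 0 0 0 -9.4")

```text
clock: 0.98
eef_pos: [206.3, -587.2, 227.4]
tcp_rot: [-3.139, -0.007, 1.523]
contact_force: [0.0, 0.6, -0.4]
opening: 0.602
```

Request:
move_arm(series="-0.2 1 0.35 0 0 0 0;-0.2 1 0.35 0 0 0 0;-0.2 1 0.35 0 0 0 0;-0.2 1 0.35 0 0 0 0;-0.2 1 0.35 0 0 0 0;-0.2 1 0.35 0 0 0 0;-0.2 1 0.35 0 0 0 0;-0.2 1 0.35 0 0 0 0;-0.2 1 0.35 0 0 0 0;-0.2 1 0.35 0 0 0 0;-0.2 1 0.35 0 0 0 0;-0.2 1 0.35 0 0 0 0;-0.2 1 0.35 0 0 0 0;-0.2 1 0.35 0 0 0 0;-0.2 1 0.35 0 0 0 0;-0.2 1 0.35 0 0 0 0;-0.2 1 0.35 0 0 0 0;-0.2 1 0.35 0 0 0 0")

```text
clock: 3.22
eef_pos: [496.2, 142.2, 229.2]
tcp_rot: [-3.136, -0.009, 1.521]
contact_force: [0.5, 0.9, 0.0]
opening: 0.602
```

Request:
move_arm(series="-0.2 0 0.36 1 0 0 2.2;-0.2 0 0.36 1 0 0 0;-0.2 0 0 1 0 0 0;-0.2 0 0 0.9 0 0 0;-0.2 0 0 0 0 -7.5 0;-0.2 0 0 0 0 -7.5 0;-0.2 0 0 0 0 0 0")

```text
clock: 4.1
eef_pos: [526.0, 144.4, 66.7]
tcp_rot: [-3.136, 0.26, 1.486]
contact_force: [-0.1, 0.7, -1.1]
opening: 0.603
```

```bash
python3 - <<'E'
from h import *
s=r.sense();print(s['eef_pos'],s['tcp_rot'],s['contact_force'],s['clock'])
w=vision.grab_frame('wrist');a=vision.grab_frame('side')
a=cv2.resize(a[190:310,230:430],None,fx=3.2,fy=3.2,interpolation=cv2.INTER_CUBIC)
cv2.imwrite('pics/w1.png',cv2.cvtColor(w,4));cv2.imwrite('pics/s1.png',cv2.cvtColor(a,4))
E
```

```text
[526.03524892 144.35121798  66.68990549] [-3.13613308  0.26032788  1.48604471] [-0.12999741  0.69107201 -1.11317155] 4.1
```

View pics/w1.png

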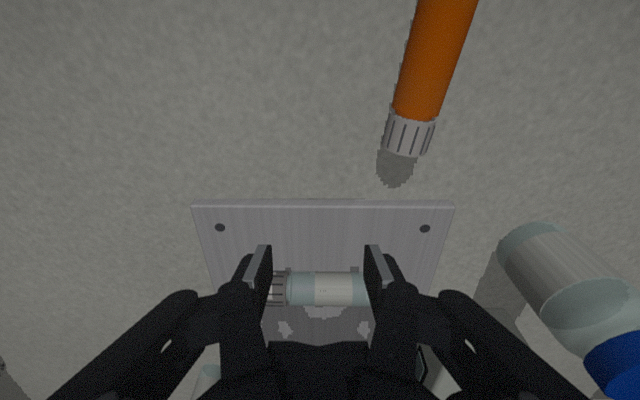

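Request:
move_arm(series="-0.2 -0.82 0 0.22 0 0 0;-0.2 0.15 0 0.54 0 0 0;-0.2 0.14 0 0.54 0 0 0;-0.2 0.02 0 0.08 0 0 0;-0.2 0 0 0 0 0 0")

```text
clock: 4.82
eef_pos: [523.0, 106.0, 20.5]
tcp_rot: [-3.138, 0.247, 1.478]
contact_force: [-0.6, 0.4, -0.4]
opening: 0.6
```

Request:
move_arm(series="-0.2 0.013 0 0.05 0 0 0;-0.2 0.013 0 0.05 0 0 0;-0.2 0 0 0 0 0 0")

```text
clock: 5.2
eef_pos: [524.1, 106.3, 17.9]
tcp_rot: [-3.141, 0.245, 1.478]
contact_force: [0.2, -0.3, 0.2]
opening: 0.598
```

```bash
python3 - <<'E'
from h import *
s=r.sense();print(s['eef_pos'],s['contact_force'],s['clock'])
w=vision.grab_frame('wrist');a=vision.grab_frame('side')
a=cv2.resize(a[190:290,270:400],None,fx=4,fy=4,interpolation=cv2.INTER_CUBIC)
cv2.imwrite('pics/c2.png',cv2.cvtColor(np.hstack([cv2.resize(w[200:360,200:440],None,fx=1,fy=2.5)[:400],a])[:, :800],4))
E
```

```text
[524.101841   106.33717725  17.85104652] [ 0.19114491 -0.34952157  0.1996949 ] 5.2
```

View pics/c2.png

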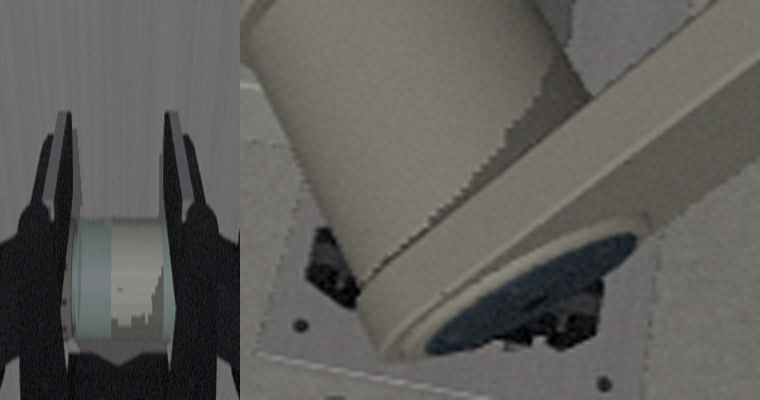

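Request:
move_arm(series="-0.2 -0.12 0 0.031 0 0 0;-0.2 -0.12 0 0.031 0 0 0;-0.2 -0.12 0 0.031 0 0 0;-0.2 -0.12 0 0.031 0 0 0;-0.2 -0.12 0 0.031 0 0 0;-0.2 -0.12 0 0.031 0 0 0;-0.2 0 0 0 0 0 0")

```text
clock: 6.18
eef_pos: [521.0, 74.4, 17.7]
tcp_rot: [-3.141, 0.245, 1.478]
contact_force: [0.4, -0.1, -0.3]
opening: 0.595
```

```bash
python3 - <<'E'
from h import *
s=r.sense();print(s['eef_pos'],s['tcp_rot'],s['contact_force'],s['clock'])
w=vision.grab_frame('wrist');a=vision.grab_frame('top')
a=cv2.resize(a[180:280,235:335],None,fx=4,fy=4,interpolation=cv2.INTER_CUBIC)
cv2.imwrite('pics/c3.png',cv2.cvtColor(np.hstack([cv2.resize(w[200:360,200:440],None,fx=1.5,fy=2.5),a]),4))
E
```

```text
[521.04549505  74.39940065  17.66213   ] [-3.14075541  0.24498994  1.47764085] [ 0.39001652 -0.12663928 -0.26158715] 6.175
```

View pics/c3.png

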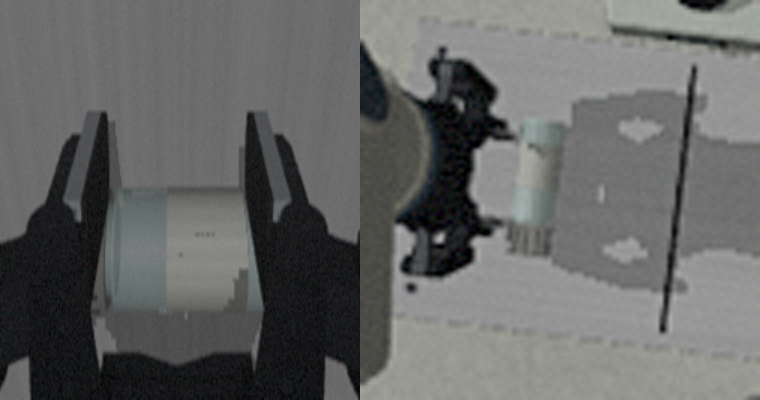

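It is pushed about 19 mm, and the label's print has come into view in both cameras, so it rolls. I continue.

Request:
move_arm(series="-0.2 -0.12 0 0.031 0 0 0;-0.2 -0.12 0 0.031 0 0 0;-0.2 -0.12 0 0.031 0 0 0;-0.2 -0.12 0 0.031 0 0 0;-0.2 -0.12 0 0.031 0 0 0;-0.2 -0.12 0 0.031 0 0 0;-0.2 0 0 0 0 0 0")

```text
clock: 7.15
eef_pos: [518.2, 43.1, 17.4]
tcp_rot: [-3.141, 0.245, 1.478]
contact_force: [-0.5, -0.1, 0.0]
opening: 0.601
```

```bash
python3 - <<'E'
from h import *
s=r.sense();print(s['eef_pos'],s['tcp_rot'],s['contact_force'],s['clock'])
w=vision.grab_frame('wrist');a=vision.grab_frame('top')
a=cv2.resize(a[180:280,235:335],None,fx=4,fy=4,interpolation=cv2.INTER_CUBIC)
cv2.imwrite('pics/c4.png',cv2.cvtColor(np.hstack([cv2.resize(w[200:360,200:440],None,fx=1.5,fy=2.5),a]),4))
E
```

```text
[518.19806372  43.08513014  17.4269735 ] [-3.14087149  0.24493189  1.47804533] [-0.51191897 -0.11741184  0.03948194] 7.15
```

View pics/c4.png

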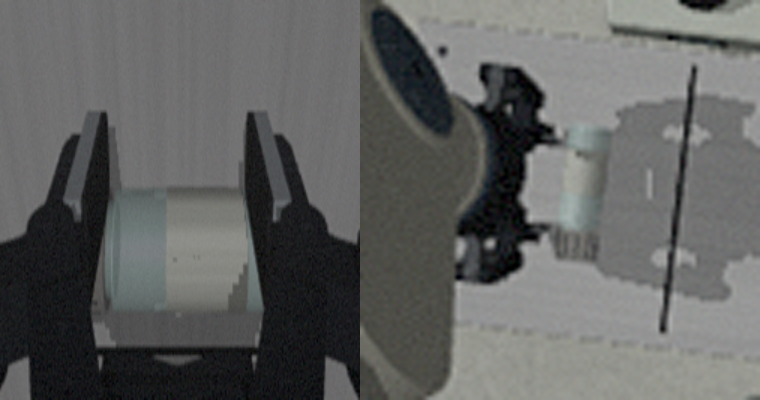

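Whether it truly rolls is unclear from two frames, so I take finer increments for a montage.

```bash
cat > w.py <<'E'
from h import *
import sys
s=r.sense();print(s['eef_pos'],s['clock'])
cv2.imwrite(f'pics/m{sys.argv[1]}.png',cv2.cvtColor(vision.grab_frame('wrist')[270:332,255:370],4))
E
python3 w.py 0
```

```text
[518.33768592  43.42899293  17.4306595 ] 7.25
```

Request:
move_arm(series="-0.2 -0.12 0 0.031 0 0 0")

```text
clock: 7.42
eef_pos: [518.1, 38.8, 17.4]
tcp_rot: [-3.141, 0.245, 1.479]
contact_force: [0.0, 0.2, -0.4]
opening: 0.6
```

```bash
python3 w.py 1
```

```text
[518.07216179  38.79640096  17.39799679] 7.425
```

Request:
move_arm(series="-0.2 -0.12 0 0.031 0 0 0")

```text
clock: 7.6
eef_pos: [517.4, 33.1, 17.3]
tcp_rot: [-3.141, 0.245, 1.479]
contact_force: [-0.1, 0.2, 0.8]
opening: 0.6
```

```bash
python3 w.py 2
```

```text
[517.37645017  33.11376302  17.32646455] 7.6
```

Request:
move_arm(series="-0.2 -0.12 0 0.031 0 0 0")

```text
clock: 7.78
eef_pos: [516.7, 27.4, 17.3]
tcp_rot: [-3.141, 0.245, 1.479]
contact_force: [-0.1, -0.2, -0.2]
opening: 0.6
```

```bash
python3 w.py 3; python3 - <<'E'
import cv2,numpy as np
m=[cv2.resize(cv2.imread(f'pics/m{i}.png'),None,fx=3.4,fy=4.6,interpolation=cv2.INTER_NEAREST) for i in range(4)]
m=[cv2.convertScaleAbs(x,alpha=1.4) for x in m]
cv2.imwrite('pics/m.png',np.vstack([np.hstack(m[:2]),np.hstack(m[2:])]))
E
```

```text
[516.69614862  27.3543573   17.30988639] 7.775
```

View pics/m.png

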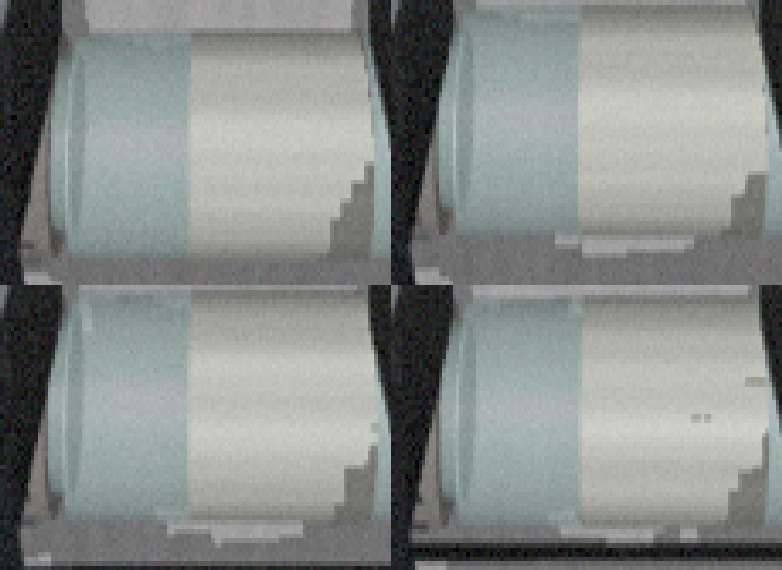

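The label marks may be shadow speckle, so they do not prove rolling. I back off and open wider so the ribbed cap shows between the fingers, then track the ribs.

Request:
move_arm(series="-0.6 0.1 0 -0.026 0 0 0;-0.6 0 0 0 0 0 0;-0.6 0 0 0 0 0 0;-0.6 -0.08 0 0.05 0 0 0;-0.6 -0.08 0 0.03 0 0 0")

```text
clock: 8.45
eef_pos: [516.2, 24.0, 15.7]
tcp_rot: [-3.14, 0.246, 1.479]
contact_force: [-0.3, 1.3, 1.2]
opening: 0.796
```

```bash
sed -i 's/270:332,255:370/262:342,235:395/' w.py; python3 w.py 10
```

```text
[516.20898362  23.99192404  15.67542131] 8.45
```

Request:
move_arm(series="-0.6 -0.06 0 0.016 0 0 0")

```text
clock: 8.62
eef_pos: [515.9, 21.0, 15.6]
tcp_rot: [-3.14, 0.246, 1.479]
contact_force: [0.2, 0.6, 0.3]
opening: 0.799
```

```bash
python3 w.py 11
```

```text
[515.92204258  21.00851737  15.61853723] 8.625
```

Request:
move_arm(series="-0.6 -0.06 0 0.016 0 0 0")

```text
clock: 8.8
eef_pos: [515.6, 18.1, 15.6]
tcp_rot: [-3.14, 0.246, 1.479]
contact_force: [-0.2, 0.0, 1.0]
opening: 0.8
```

```bash
python3 w.py 12
```

```text
[515.57883894  18.11163242  15.5687766 ] 8.8
```

Request:
move_arm(series="-0.6 -0.06 0 0.016 0 0 0")

```text
clock: 8.98
eef_pos: [515.3, 15.3, 15.5]
tcp_rot: [-3.14, 0.246, 1.479]
contact_force: [0.2, 0.8, 1.6]
opening: 0.803
```

```bash
python3 w.py 13; python3 - <<'E'
import cv2,numpy as np
m=[cv2.resize(cv2.imread(f'pics/m{i}.png'),None,fx=2.5,fy=3.5,interpolation=cv2.INTER_CUBIC) for i in range(10,14)]
m=[cv2.convertScaleAbs(x,alpha=1.4) for x in m]
cv2.imwrite('pics/mm.png',np.vstack([np.hstack(m[:2]),np.hstack(m[2:])]))
E
```

```text
[515.27408262  15.26983293  15.54337208] 8.975
```

View pics/mm.png

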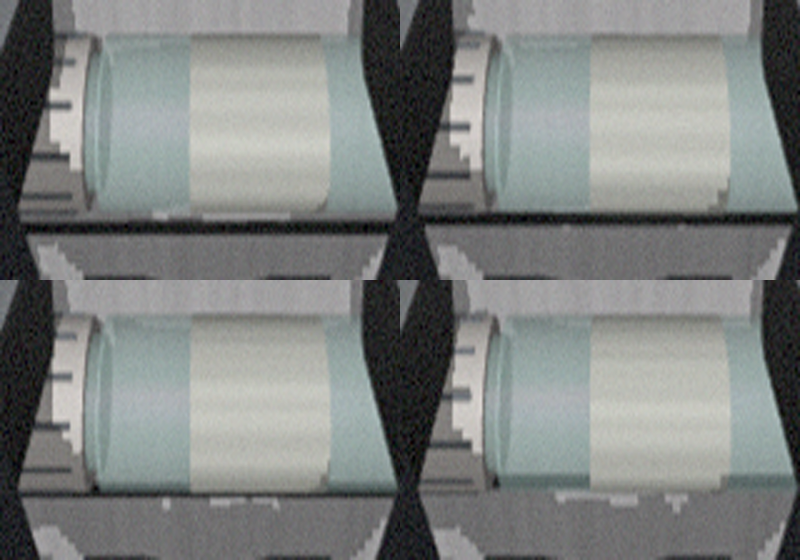

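The cap ribs advance about 20 rows per 2.9 mm, which matches pure rolling. Now I locate the vial relative to the line with the wrist camera and cross-check with the top camera.

```bash
cat >> h.py <<'E'
M=np.array([512.35,-47.61,12]);Y=-0.0875
u=np.array([np.cos(Y),np.sin(Y),0]);v=np.array([-u[1],u[0],0])
def axis(p,col,r0,r1):
    # plane z=26 point of the bisector of the two tangent rays
    o=np.array(p['position']); d=[ray('x',(col,k),26,p)-o for k in(r0,r1)]
    d=[x/np.linalg.norm(x) for x in d]; b=d[0]+d[1]; P=o+b*(26-o[2])/b[2]-M
    return P@u,P@v
E
python3 - <<'E'
from h import *
p=vision.camera_params('wrist');s=r.sense();e=s['eef_pos']-M
print('tcp uv',e@u,e@v, p['position'],p['rotation'])
for c in(300,339,360):print(axis(p,c,272,321.4))
print('line ends px',proj('',M-60*u,p),proj('',M+60*u,p))
a=vision.grab_frame('top'); cv2.imwrite('pics/t9.png',cv2.cvtColor(cv2.resize(a[190:280,260:360],None,fx=6,fy=6,interpolation=cv2.INTER_CUBIC),4))
E
```

```text
tcp uv -2.6593154707493767 62.60446675890716 [525.28371139 123.45163659 133.71042302] [-0.55500004  0.00211449 -0.09157493]
(np.float64(-12.994630105671707), np.float64(41.00136797634483))
(np.float64(9.472550494650074), np.float64(40.96645972998932))
(np.float64(21.562726719111982), np.float64(40.93963499495427))
line ends px [235.93278712 319.26022434] [408.25334886 319.14176687]
```

View pics/t9.png

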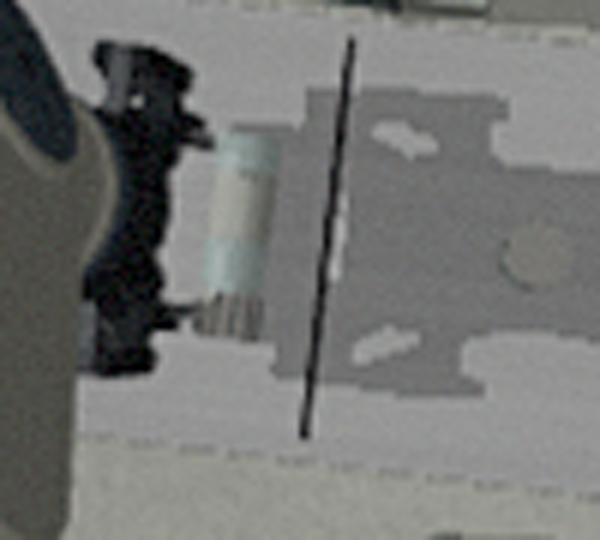

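Top and wrist agree: the vial is at v ≈ 41 mm, parallel to the line. I push about 35 mm more, slowly.

Request:
move_arm(series="-0.6 -0.1 0 0.027 0 0 0;-0.6 -0.1 0 0.026 0 0 0;-0.6 -0.1 0 0.026 0 0 0;-0.6 -0.1 0 0.026 0 0 0;-0.6 -0.1 0 0.026 0 0 0;-0.6 -0.1 0 0.026 0 0 0;-0.6 -0.1 0 0.026 0 0 0;-0.6 -0.06 0 0.015 0 0 0;-0.6 -0.03 0 0.008 0 0 0;-0.6 0 0 0 0 0 0")

```text
clock: 10.32
eef_pos: [511.9, -19.9, 15.2]
tcp_rot: [-3.14, 0.246, 1.479]
contact_force: [0.2, -0.2, -0.4]
opening: 0.802
```

```bash
cat > v.py <<'E'
from h import *
s=r.sense();e=s['eef_pos']-M;p=vision.camera_params('wrist');w=vision.grab_frame('wrist')
print('tcp uv z',e@u,e@v,s['eef_pos'][2],s['contact_force'],s['clock'])
for c in(280,300,320,340,355):
    g=cv2.cvtColor(w,7)[255:340,c-3:c+4].astype(float).mean(1);d=np.abs(np.convolve(g,[1,1,0,-1,-1],'same'))[3:-3]
    print(c,[(i+258,int(d[i])) for i in range(1,len(d)-1) if d[i]>16 and d[i]>=d[i-1] and d[i]>d[i+1]])
cv2.imwrite('pics/v.png',cv2.cvtColor(w,4))
E
python3 v.py
```

```text
tcp uv z -2.8699886631048663 27.570309077001642 15.223746815835076 [ 0.19462394 -0.15872846 -0.40973316] 10.325
280 [(272, 31), (282, 36), (287, 41), (322, 36)]
300 [(273, 38), (277, 19), (282, 49), (287, 56), (322, 36), (326, 27)]
320 [(272, 59), (276, 36), (283, 18), (322, 33)]
340 [(272, 53), (276, 35), (283, 18), (318, 27), (322, 40)]
355 [(272, 56), (276, 38), (283, 17), (323, 43)]
```

Request:
move_arm(series="-0.6 -0.06 0 0.015 0 0 0;-0.6 -0.05 0 0.013 0 0 0;-0.6 -0.03 0 0.008 0 0 0;-0.6 0 0 0 0 0 0")

```text
clock: 10.88
eef_pos: [511.4, -25.8, 15.2]
tcp_rot: [-3.14, 0.246, 1.479]
contact_force: [-0.0, -0.6, 0.2]
opening: 0.797
```

```bash
python3 v.py; python3 - <<'E'
from h import *
p=vision.camera_params('wrist')
for c in(300,340):print(axis(p,c,272.5,322.5))
E
```

```text
tcp uv z -2.8500735790177054 21.666956908675335 15.213473584313089 [-0.02663067 -0.59102099  0.22559801] 10.875
280 [(272, 28), (275, 51), (280, 46), (322, 39)]
300 [(274, 51), (281, 62), (322, 29), (326, 28)]
320 [(272, 56), (276, 36), (282, 16), (287, 18), (312, 18), (321, 31), (326, 40)]
340 [(272, 58), (276, 38), (282, 17), (287, 17), (312, 17), (323, 41)]
355 [(272, 56), (276, 38), (281, 18), (287, 16), (312, 19), (323, 44)]
(np.float64(-13.155400669099338), np.float64(-0.15188311920329728))
(np.float64(9.86565339335801), np.float64(-0.1918809660780667))
```

Request:
move_arm(series="-0.6 0.2 0 -0.05 0 0 0;-0.6 0.6 0 -0.15 0 0 0;-0.6 0.6 0 -0.15 0 0 0;-0.6 -0.2 0 -0.9 0 0 0;1 -0.2 0 -0.9 0 0 0;1 -0.2 0 -0.9 0 0 0;1 0 0 0 0 7 0;1 0 0 0 0 7 0;1 1 0 0 0 0 0;1 0 0 0 0 0 0")

```text
clock: 12.18
eef_pos: [522.3, 81.4, 130.2]
tcp_rot: [3.141, -0.007, 1.479]
contact_force: [-0.2, -0.1, 0.5]
opening: 0.002
```

```bash
python3 - <<'E'
from h import *
s=r.sense();e=s['eef_pos']-M;print(e@u,e@v,s['eef_pos'],s['tcp_rot'],s['clock'])
a=vision.grab_frame('top');b=vision.grab_frame('wrist');p=vision.camera_params('wrist');print('wrist px mid',proj('',M,p),proj('',M+90*u,p),proj('',[*(M+142.5*u)[:2],78],p))
cv2.imwrite('pics/w11.png',cv2.cvtColor(b,4))
A=cv2.resize(a[160:280,250:370],None,fx=5,fy=5,interpolation=cv2.INTER_CUBIC)
cv2.imwrite('pics/t11.png',cv2.cvtColor(A,4))
o=cv2.imread('pics/top0.png');n=cv2.cvtColor(a,4)
E
```

```text
-1.338304701341311 129.3480531760388 [522.32033323  81.36016079 130.17798304] [ 3.14096035 -0.00749081  1.47897481] 12.175
wrist px mid [319.84140367 307.52457952] [401.0146628  307.33988466] [481.90440656 356.54389027]
```

View pics/t11.png

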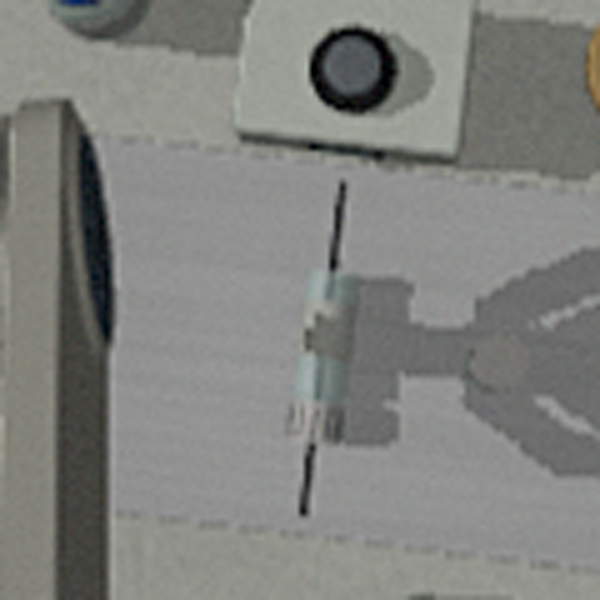

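The vial lies on the line, about 1 to 2 mm off centre at most and parallel, with its middle near the line's middle. Now the button.

Request:
move_arm(series="1 -0.81 0.9 0 0 0 0;1 -0.81 0.9 0 0 0 0;1 -0.81 0.9 0 0 0 0;1 -0.81 0.9 0 0 0 0;1 0 0 0 0 0 0;1 0 0 0 0 0 0")

```text
clock: 13.02
eef_pos: [654.7, -65.6, 127.0]
tcp_rot: [-3.137, -0.005, 1.484]
contact_force: [0.2, 0.6, 0.1]
opening: -0.002
```

Request:
move_arm(series="1 0.13 -0.03 0.3 0 0 0;1 0 0 0.7 0 0 0;1 0 0 0 0 0 0")

```text
clock: 13.4
eef_pos: [651.1, -56.7, 84.9]
tcp_rot: [-3.134, -0.005, 1.487]
contact_force: [-0.2, -0.5, -0.1]
opening: 0.003
```

Request:
move_arm(series="1 -0.06 0.04 0.08 0 0 0;1 0 0 0.08 0 0 0;1 0 0 0.06 0 0 0;1 0 0 0.06 0 0 0")

```text
clock: 13.9
eef_pos: [652.9, -58.4, 75.9]
tcp_rot: [-3.136, -0.005, 1.488]
contact_force: [-4.4, 0.5, 14.8]
opening: 0.001
```

Request:
move_arm(series="1 0 0 0.03 0 0 0;1 0 0 0.03 0 0 0")

```text
clock: 14.15
eef_pos: [652.9, -58.4, 75.9]
tcp_rot: [-3.137, -0.005, 1.488]
contact_force: [-5.9, 0.7, 12.2]
opening: 0.001
```

```bash
python3 - <<'E'
from h import *
s=r.sense();print(s['eef_pos'],s['contact_force'],s['clock'])
w=vision.grab_frame('wrist');a=vision.grab_frame('side')
p=vision.camera_params('side');print(proj('',[653.5,-60,78],p),proj('',s['eef_pos'],p))
A=cv2.resize(a[155:215,240:320],(400,300),interpolation=cv2.INTER_CUBIC)
B=cv2.resize(w[150:400,160:490],(400,300),interpolation=cv2.INTER_CUBIC)
cv2.imwrite('pics/b.png',cv2.convertScaleAbs(cv2.cvtColor(np.hstack([A,B]),4),alpha=1.4))
E
```

```text
[652.92882735 -58.37144632  75.94609242] [-5.93604057  0.68263606 12.19016543] 14.15
[274.77194184 184.63666233] [274.9738999  185.79143846]
```

View pics/b.png

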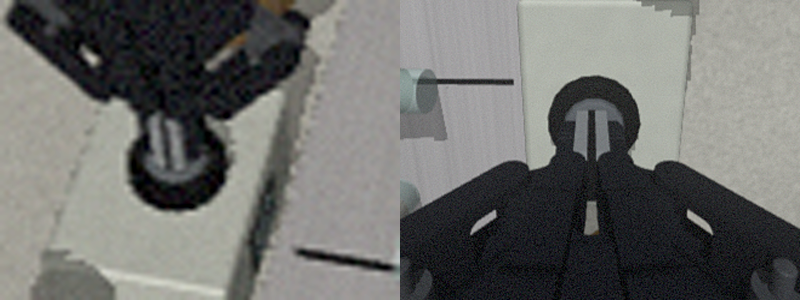

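The fingertip sits on the grey button, stopped at z = 75.9 with about 12 N. I lift in small steps to see from the spring force whether that was the bottom or an edge.

Request:
move_arm(series="1 0 0 -0.03 0 0 0;1 0 0 0 0 0 0;1 0 0 0 0 0 0")

```text
clock: 14.62
eef_pos: [653.0, -58.4, 78.0]
tcp_rot: [-3.137, -0.005, 1.488]
contact_force: [-2.3, -1.3, 3.2]
opening: 0.001
```

Request:
move_arm(series="1 0 0 -0.03 0 0 0;1 0 0 0 0 0 0;1 0 0 0 0 0 0")

```text
clock: 15.0
eef_pos: [653.1, -58.4, 78.9]
tcp_rot: [-3.137, -0.005, 1.488]
contact_force: [-0.8, -0.3, 1.5]
opening: -0.001
```

Request:
move_arm(series="1 0 0 -0.04 0 0 0;1 0 0 0 0 0 0;1 0 0 0 0 0 0")

```text
clock: 15.38
eef_pos: [653.2, -58.4, 80.5]
tcp_rot: [-3.137, -0.005, 1.488]
contact_force: [-1.6, 0.1, 2.8]
opening: -0.001
```

Request:
move_arm(series="1 0 0 -0.06 0 0 0;1 0 0 0 0 0 0;1 0 0 0 0 0 0")

```text
clock: 15.75
eef_pos: [653.4, -58.5, 82.9]
tcp_rot: [-3.138, -0.005, 1.488]
contact_force: [0.1, -0.3, 0.0]
opening: -0.005
```

The spring force lasts from about 76 to about 81 mm, so the tip reads about 4 mm high and the button was at its bottom stop. I press once more, a bit firmer, to be sure, then let go and leave.

Request:
move_arm(series="1 -0.03 0 0.08 0 0 0;1 0 0 0.08 0 0 0;1 0 0 0.05 0 0 0;1 0 0 0.05 0 0 0;1 0 0 0.05 0 0 0")

```text
clock: 16.38
eef_pos: [653.9, -59.6, 75.7]
tcp_rot: [-3.139, -0.006, 1.488]
contact_force: [-8.7, -0.0, 22.0]
opening: 0.001
```

Request:
move_arm(series="1 0 0 -0.1 0 0 0;1 0 0 -0.4 0 0 0;1 0 0 -1 0 0 0;1 0 0 -1 0 0 0;1 0 0 -1 0 0 0;1 1 0 -0.2 0 0 0;1 1 0 0 0 0 0;1 1 0 0 0 0 0;1 1 0 0 0 0 0;1 1 0 0 0 0 0;1 0 0 0 0 0 0")

```text
clock: 17.75
eef_pos: [672.1, 143.2, 235.6]
tcp_rot: [3.14, -0.005, 1.485]
contact_force: [0.2, -0.3, -0.4]
opening: -0.001
```

```bash
python3 - <<'E'
from h import *
s=r.sense();print(s['eef_pos'],s['contact_force'],s['clock'])
a=vision.grab_frame('top');n=cv2.cvtColor(a,4);o=cv2.imread('pics/top0.png')
# bystanders: shift by template matching against the first picture
for k,(x,y,h) in dict(standing=(350,233,8),spare=(335,285,9),tape=(384,172,19),beaker=(460,277,18),bottle=(266,152,14),head=(320,173,14)).items():
    t=o[y-h:y+h+1,x-h:x+h+1];res=cv2.matchTemplate(n[y-h-6:y+h+7,x-h-6:x+h+7],t,cv2.TM_CCOEFF_NORMED)
    _,mx,_,loc=cv2.minMaxLoc(res);print(k,round(mx,2),loc[0]-6,loc[1]-6)
# vial: label/glass mask = bright rows across; edges on the vial rows
g=cv2.cvtColor(n,6).astype(float); b=n[:,:,0].astype(float)-n[:,:,2]
m=(b>8);m[:205]=0;m[262:]=0;m[:,:300]=0;m[:,335:]=0
ys,xs=np.nonzero(m);print('glass px',len(xs));P=ray('top',(xs.mean(),ys.mean()),26)-M;print('glass centroid uv',P@u,P@v)
E
```

```text
[672.11734151 143.22456426 235.61614384] [ 0.20718362 -0.31238953 -0.38042177] 17.75
standing 0.98 0 0
spare 0.99 0 0
tape 0.74 0 0
beaker 0.98 0 0
bottle 0.99 0 0
head 0.99 0 0
glass px 74
glass centroid uv 1.9149884344693868 1.6453568712994613
```

```bash
python3 -c "
from rig import r
print(r.sign_off())"
```

```text
the job is handed in; nothing more can be done
None
```

I rolled the vial about 116 mm onto the engraved line without gripping it, pressed the button to its stop twice, withdrew the arm and handed the job in at about 18 s. No verdict was reported.

- **Rolling:** I pushed with two fingertips at the vial's side, a little below mid-height, not at its top as the task describes. The label marks were ambiguous, so I tracked the cap ribs between 41 and 50 mm from the line. They moved with the travel as in pure rolling. I did not see the upside-down moment itself. I infer it from the distance rolled, about 8 rad.
- **Vial position:** Estimates of the sideways offset range from about -1.7 to +1.6 mm between the two cameras, against a 6 mm limit. Along the line it is within about 5 mm of the middle, and it looked parallel.
- **Button:** It stopped hard at 12 N, then at 22 N on the second press. The tool height read 75.9 mm there instead of the expected 72 mm. Lifting slowly showed spring force up to about 81 mm, so I take the reading to be about 4 mm high and the press to be full. After release the button looked the same as in the first picture.
- **Bystanders:** The standing vial, spare vial, bottle, tape and beaker all match their first-picture positions with no pixel shift. The tape's match was weaker (0.74), which I put down to the arm's shadow without checking it.

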